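# Set the outrigger foot of the lamp stand

### The job

The bench stand that carries the round driving lamp needs its outrigger: swing the fold-out arm all the way out to its stop, so that its foot hangs over the wooden block. Then screw the foot down with its black wing knob until it just touches the block - resting on it lightly, not jacked hard against it - and let go. Leave the lamp and everything else on the bench where it is.

Things in the scene. Friction and masses are not known exactly. Their poses are not given: they have to be found in the camera images.
- outrigger (a joint): the fold-out arm of the stand: a grey flat bar 30 mm wide and 18 mm thick, its underside 75 mm above the bench, hinged on a vertical pin. Value in rad: 0 = folded in front of the stand, grows counter-clockwise seen from above, 1.45 = hard stop, fully out over the block. It stays where it is left; moving it at the knob takes about 2 N (stiff pin, 0.3 N m)
- pivot (a point): the pin of the fold-out arm: centre of its top, 95 mm above the bench, 150 mm from the axis of the knob
- knob_grip (a point): the black wing knob on the arm's free end: an upright bar 50 mm long, 14 wide, 36 high. The point is on the screw's vertical axis, 15 mm below the bar's top, 137 mm above the bench with the screw at 0; y axis along the bar's 50 mm, z up. The bar stands on a hub, 34 mm in diameter, whose top is 21 mm below this point; the arm's top is 40 to 42 mm below this point at the start
- foot: black rubber disc at the screw's lower end, 64 mm in diameter, 9.5 thick; origin at the centre of its underside, 102.5 mm below knob_grip; turns with the knob. Pressed, it gives 1 mm for 6 N (about 9 N per further rad of the knob) and drags on the block: the knob's turning resistance rises by about 0.02 N m for each N on the foot. At the start its underside is 33 to 34.5 mm above the bench
- landing (a point): point on the bench surface under the middle of the wooden block (plywood, 95 by 95 mm, fixed), where the foot stands with the arm fully out. The block's top is 26 to 31 mm above the bench; this height varies and is not measured, so the gap to the foot is 2 to 8.5 mm
- lamp: round driving lamp lying lens up on the stand's plate, 156 mm in diameter, 82 mm high, underside 108 mm above the bench, loose; origin at the centre of its underside
- wrench: open wrench, 170 mm long, lying on the bench right of the block; a bystander
- socket: small steel wrench socket, 26 mm in diameter and 26 mm high, standing on the bench; a bystander; origin under its centre
- carton: small cardboard box, 50 by 80 by 45 mm; a bystander; origin under its centre
- spraycan: spray can, 58 mm in diameter, 160 mm high or a little more, standing right of the stand; a bystander; origin under its centre
- screw (a joint): turn of the knob in rad, 0 to 0.9 at the start, growing clockwise seen from above. Clockwise screws knob and foot down together, 10 mm a full turn (1.59 mm/rad). The knob keeps its place when released. Turning it freely takes about 0.05 N m; the knob also turns relative to the arm if it is held while the arm swings

How it is judged:
On the way, in this order (a step that is already met when the one before it is completed fails the run):
1. the arm is swung out to its stop, the foot still clear of the block (value of joint outrigger above 1.4 rad and contact force between foot and anything else below 0.3 N), for 0.1 s.
2. the foot is screwed down onto the block (value of joint outrigger above 1.38 rad and contact force between foot and anything else above 0.5 N), for 0.1 s.
At the end, for the whole second after the job is handed in: The arm is out at its stop (1.38 rad or more), the foot stands on the block with a light load of 0.5 to 9 N and at rest, and the knob is released (all of step 2 and horizontal distance between foot and landing below 0.02 m and contact force between foot and anything else below 9 N and linear speed of foot below 0.01 m/s); the robot touches nothing.
It fails at once if the foot is pressed with more than 15 N (contact force between foot and anything else above 15 N).
It fails at once if the lamp is shifted by more than 20 mm (distance of lamp from where it was at the start of the episode above 0.02 m).
It fails at once if the wrench, socket, carton or spray can is shifted by more than 30 mm (distance of any of wrench, socket, carton, spraycan from where it was at the start of the episode above 0.03 m).
It also fails if it takes over 72 s, if anything falls off the work surface, if the arm or the gripper's body presses on something with over 40 N, if the wrist force passes 120 N, or if a joint passes its speed limit or range.

### The arm

A 6-joint arm with a two-finger parallel gripper is mounted at the origin on the work surface. World frame = base frame: x ahead of the robot, y to its left, z up, the work surface at z = 0. Lengths are in m, angles in rad, forces in N, time in s.
With the tool pointing down it reaches from about 0.35 to 0.975 m from the base axis. Payload 4.9 kg.
Tool frame: the origin (TCP) lies midway between the tips of the shut fingers; the grasp point (between the pads) lies 19 mm behind it; z points along the fingers, y is the line along which they close (so a half turn about z gives the same grasp; the last joint's range is limited). The gripper opens to 85 mm and grips with 20 to 120 N. Pads are 22 mm wide; open, the fingers measure 114 mm over their backs; the gripper's body (76 mm by 85 mm) begins 54 mm behind the grasp point. The pads swing forward as they close: fully open they stand 13 mm farther back than shut.
Start: joints at [-1.425, 0.053, 1.613, -0, 1.476, -0.119], TCP at [0.164, -0.603, 0.231] pointing down, gripper open.
Joint ranges: [-3.01, 3.01], [-1.01, 2.22], [0.06, 2.58], [-1.02, 4.17], [0.09, 2.62], [-3.14, 3.14]. Speed limits (rad/s): [2.57, 2.57, 3.14, 3.14, 3.14, 3.14].

### API

Orientations are given as a rotation vector (axis times angle).
In Python, from station import ctrl, optics, job gives the robot as it stands.
- The arm moves only by the shell command python3 -m jog 'ROWS' [OPENING] [FORCE]. ROWS is JSON, a list of rows, each a list of 2 entries, a list of its own where there are three numbers: the shift along the tool's x, y, z in m, then the turn, a rotation vector about the tool's x, y, z in rad. A call has 1 to 5 rows; each row is the pose to reach, as a shift and turn from the pose commanded when the call began, along the tool's axes at that moment; what a row does not reach only later rows make up. A row lasts 1/10 s, in which the tool goes at most 50 mm and 8.59 degrees, less where a joint would pass 70% of its speed; a pose out of reach is approached as far as the arm can. A call with a gripper value outside its range is refused whole. OPENING is the opening, from 0 (shut) to 1 (fully open), set as the call begins (- or left out, the last holds). The fingers move at their own pace and stop on an object; FORCE is the grip in N (left out, the last holds). Time passes only in rows, so rows that repeat a pose let the fingers close. It gives the time, the measured TCP pose, the force, the opening and the grip force at its end, in the units of the state.
- ctrl.get_obs(): the state, without advancing time (a new reading comes with each control period).
- optics.get_image(name): name is "scene" or "top" or "wrist"; returns a dict with "image" (420x560x3 uint8, blue, green, red), "fx", "fy", "cx", "cy" (pixels), "rvec" (rotation vector, rad) and "tvec" (3), from world to camera coordinates, as OpenCV has them; the wrist camera has in their place "mount" (4x4, takes a point from camera to tool coordinates, whose origin is the TCP and whose axes are the flange's). Camera axes: x right, y down, z forward; pixel columns grow to the right and rows downward; lengths in m; the calibration is good to about 2 mm. A picture is of the moment at which its call begins: read the wrist's pose just before it. There is no depth.
- job.finish_job(): hands the job in; it is judged then, once.
The state is a dict: "t": time; "q": joint angles; "dq": joint speeds; "effort": joint torques, N m; "tool_pos": TCP position; "tool_rot": TCP orientation; "contact_force": force on the tool from outside, world axes, zero at the start; "wrist_torque": the same for the moment, N m; "opening": finger opening in m; "grip_force": force on a finger pad.
Only numpy, scipy, OpenCV 4.12 (cv2) and the standard library are available. Lean on these libraries where they do the work, as an engineer would, in place of code of your own. Each camera call takes 0.05 s, during which the arm holds its last target. There are 200 camera calls.

## Working session

There is one attempt and no reset: what is moved stays moved. The work goes in short steps, Python scripts to look and compute and a shell command to move; the robot and the scene stay as the last step left them, time stands still between calls to the robot, and variables do not carry over. Pictures are saved under pics/ and viewed, at most 10 in all, crops included, and the job is handed in when it is done.

```bash
ls; mkdir -p pics; python3 - <<'E'
from station import ctrl, optics
import cv2,numpy as np
o=ctrl.get_obs(); print(o)
for n in ("scene","top"):
    d=optics.get_image(n); cv2.imwrite(f"pics/{n}0.png",d["image"]); print(n,{k:np.round(v,4).tolist() for k,v in d.items() if k!="image"})
d=optics.get_image("wrist");print(np.round(d["mount"],4).tolist(),d["fx"])
cv2.imwrite("pics/w0.png",d["image"])
E
```

```text
pics
{'t': 0.0, 'q': array([-1.42501072e+00,  5.33610895e-02,  1.61431790e+00, -1.41815985e-07,
        1.47598897e+00, -1.19018809e-01]), 'dq': array([ 3.20020779e-04,  1.10864270e-06,  4.39008781e-04, -1.74333752e-05,
       -1.80414018e-03,  1.38797603e-03]), 'effort': array([-8.27860072e-05, -3.93685842e+01, -3.70169699e+01, -1.51815393e-04,
        6.99008509e-03,  3.54837844e-06]), 'tool_pos': array([ 0.16347211, -0.60258972,  0.23004612]), 'tool_rot': array([-3.11203930e+00, -4.14465633e-01,  4.38197234e-05]), 'contact_force': array([-0.27613938,  0.36340805, -0.16865996]), 'wrist_torque': array([ 0.02369393, -0.07655869,  0.01295746]), 'grip_force': 0.0, 'opening': 0.08528502935440424}
scene {'fx': 408.2077, 'fy': 408.2077, 'cx': 277.7993, 'cy': 198.5352, 'rvec': [0.7193, 2.6729, -1.0454], 'tvec': [0.5452, -0.1766, 1.1881]}
top {'fx': 495.1675, 'fy': 495.1675, 'cx': 278.9057, 'cy': 212.5074, 'rvec': [2.1453, -2.1806, 0.0856], 'tvec': [0.041, 0.6287, 1.1105]}
[[0.0003, -0.9508, -0.3097, 0.0791], [1.0, 0.0004, -0.0001, 0.0003], [0.0002, -0.3097, 0.9508, -0.1421], [0.0, 0.0, 0.0, 1.0]] 334.66528768701085
```

View pics/top0.png

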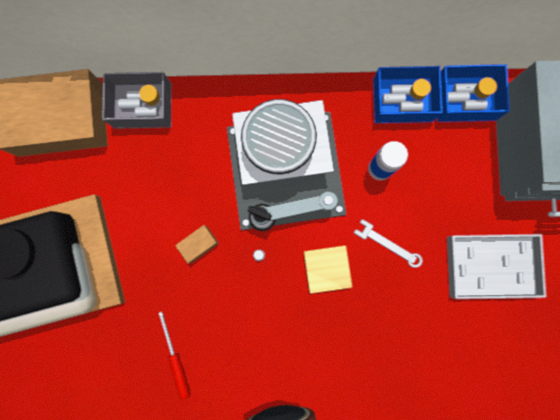

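View pics/scene0.png

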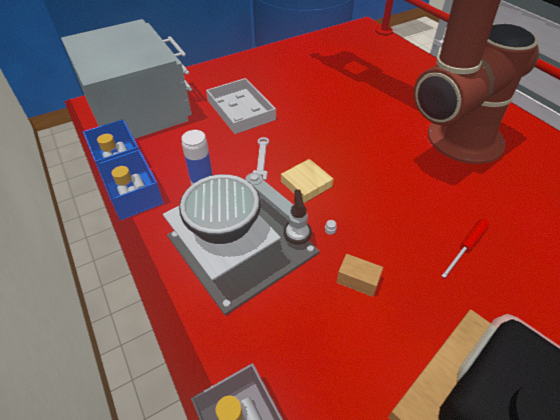

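The top view shows the pivot cap at about (328,201), the knob at (262,213), the block at (328,269), and the lamp at (278,137). The scene view has the knob's upright bar at (298,205). Next I'll segment these and cast rays.

```bash
cat > h.py <<'E'
import cv2,numpy as np
from station import ctrl,optics
from scipy.spatial.transform import Rotation as R
def cam(n):
    if n=="wrist":
        o=ctrl.get_obs(); d=optics.get_image(n); T=np.eye(4); T[:3,:3]=R.from_rotvec(o["tool_rot"]).as_matrix(); T[:3,3]=o["tool_pos"]
        T=T@d["mount"]; d["Rwc"]=T[:3,:3]; d["c"]=T[:3,3]
    else:
        d=optics.get_image(n); M=cv2.Rodrigues(np.array(d["rvec"],float))[0]; d["Rwc"]=M.T; d["c"]=-M.T@np.array(d["tvec"]).ravel()
    return d
def ray(d,u,v):
    r=d["Rwc"]@np.array([(u-d["cx"])/d["fx"],(v-d["cy"])/d["fy"],1]); return r/np.linalg.norm(r)
def plane(d,u,v,z):
    r=ray(d,u,v); return d["c"]+r*(z-d["c"][2])/r[2]
def proj(d,p):
    q=d["Rwc"].T@(np.array(p)-d["c"]); return np.array([d["fx"]*q[0]/q[2]+d["cx"],d["fy"]*q[1]/q[2]+d["cy"]])
E
python3 - <<'E'
from h import *
d=cam("top"); im=d["image"]; hsv=cv2.cvtColor(im,cv2.COLOR_BGR2HSV)
def blobs(m,name,z,box,amin=15):
    k=np.zeros_like(m); x0,y0,x1,y1=box; k[y0:y1,x0:x1]=m[y0:y1,x0:x1]
    n,l,s,c=cv2.connectedComponentsWithStats(k)
    for i in range(1,n):
        if s[i,4]>=amin:
            pts=np.argwhere(l==i)[:,::-1].astype(np.float32); r=cv2.minAreaRect(pts)
            print(name,s[i,4],c[i].round(1),"rect",np.round(r[0],1),np.round(r[1],1),round(r[2],1),plane(d,*r[0],z).round(4))
blobs(cv2.inRange(hsv,(18,60,150),(35,200,255)),"block",.0285,(295,235,360,300))
blobs(cv2.inRange(hsv,(0,0,0),(180,255,45)),"knob",.13,(235,190,300,240),5)
for u,v,z in((328,201,.095),(278,137,.19)): print(plane(d,u,v,z).round(4))
for n,b in (("top",(225,160,355,290)),("scene",(235,140,345,260))):
    q=cam(n)["image"]; x0,y0,x1,y1=b; cv2.imwrite(f"pics/{n}c.png",cv2.resize(q[y0:y1,x0:x1],None,fx=4.5,fy=4.5,interpolation=cv2.INTER_CUBIC))
E
```

```text
block 1729 [327.3 269.1] rect [327.3 269.1] [41.3 41.9] 81.9 [ 0.4979 -0.0776  0.0285]
knob 6 [258.3 208.8] rect [258.2 208.6] [4.5 0.9] 26.6 [0.6286 0.0725 0.13  ]
knob 73 [258.5 216.7] rect [258.4 217. ] [21.5  6.5] 17.5 [0.6108 0.0724 0.13  ]
knob 33 [262.2 226.2] rect [262.7 225.6] [ 7.3 23.3] 85.0 [0.5925 0.0634 0.13  ]
[ 0.6463 -0.0776  0.095 ]
[0.7664 0.0274 0.19  ]
```

View pics/topc.png

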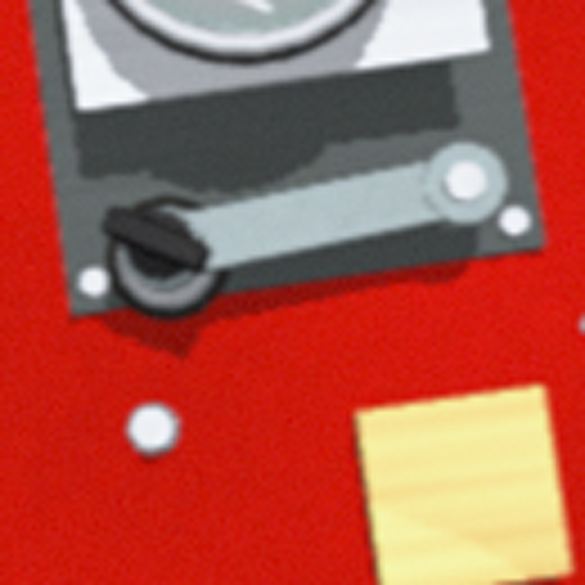

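The crop shows the bar of the knob running from (105,210) to (210,270), so its centre is at about (260,213) in the full image. The pivot is at (328.8,200.2). Pivot to block comes to 150 mm, which matches the given length. Time to move above the knob.

```bash
cat >> h.py <<'E'
def go(p,psi):  # tool-axes shift and z-turn to reach p with tool x at world angle psi (deg), tool down
    o=ctrl.get_obs(); M=R.from_rotvec(o["tool_rot"]).as_matrix()
    s=M.T@(np.array(p)-o["tool_pos"]); a=np.radians(psi); X=np.array([np.cos(a),np.sin(a),0]);Z=np.array([0,0,-1.])
    r=R.from_matrix(M.T@np.c_[X,np.cross(Z,X),Z]).as_rotvec(); print("shift",s.round(4),"turn",r.round(4),"psi",np.degrees(np.arctan2(M[1,0],M[0,0])).round(1),"q6",o["q"][5].round(3),"t",round(o["t"],2))
E
python3 - <<'E'
from h import *
d=cam("top"); print(plane(d,259.9,212.9,.152), plane(d,328.8,200.2,.095))
a=plane(d,225+105/4.5,160+210/4.5,.152);b=plane(d,225+210/4.5,160+270/4.5,.152);print(np.degrees(np.arctan2(*(a-b)[1::-1])),np.linalg.norm(a-b))
E
python3 -m jog '[[[0.157,-0.132,-0.008],[0,0,0]],[[0.157,-0.132,-0.008],[0,0,0]],[[0.157,-0.132,-0.008],[0,0,0]],[[0.157,-0.132,-0.008],[0,0,0]],[[0.157,-0.132,-0.008],[0,0,0]]]' 0.45 25
python3 -c "
from h import *
go((.629,.07,.26),60)"
```

```text
[0.61729474 0.06778137 0.152     ] [ 0.64802527 -0.07939311  0.095     ]
59.25656931394396 0.05560170422323664
t: 0.85
tool_pos: [0.283, -0.4313, 0.2398]
tool_rot: [3.113, 0.422, 0.002]
contact_force: [-0.9, 0.1, -0.1]
opening: 0.0386
grip_force: 0.0
shift [ 0.4671 -0.391  -0.0197] turn [ 7.000e-04 -1.300e-03 -7.775e-01] psi 15.5 q6 0.166 t 0.85
```

```bash

python3 -m jog '[[[0.467,-0.391,-0.02],[0,0,-0.15]],[[0.467,-0.391,-0.02],[0,0,-0.3]],[[0.467,-0.391,-0.02],[0,0,-0.45]],[[0.467,-0.391,-0.02],[0,0,-0.6]],[[0.467,-0.391,-0.02],[0,0,-0.77]]]' >/dev/null
python3 -c "
from h import *
go((.62,.07,.26),60)"
```

```text
shift [ 0.357   0.0105 -0.0123] turn [ 0.0011  0.0005 -0.0272] psi 58.4 q6 -0.098 t 1.35
```

```bash

python3 -m jog '[[[0.3,0.01,-0.012],[0,0,-0.02]],[[0.3,0.01,-0.012],[0,0,-0.02]],[[0.3,0.01,-0.012],[0,0,-0.02]],[[0.3,0.01,-0.012],[0,0,-0.02]],[[0.3,0.01,-0.012],[0,0,-0.02]]]' >/dev/null
python3 -m jog '[[[0.05,0,0],[0,0,0]],[[0.05,0,0],[0,0,0]],[[0.05,0,0],[0,0,0]],[[0.05,0,0],[0,0,0]]]'
python3 -c "
from h import *
go((.62,.07,.26),60)
d=cam('wrist'); cv2.imwrite('pics/w1.png',d['image']); np.save('w1.npy',np.array([d['c'],*d['Rwc']]))
print(proj(d,(.62,.069,.152)),proj(d,(.648,-.0794,.095)))"
```

```text
t: 2.25
tool_pos: [0.5877, 0.0199, 0.2573]
tool_rot: [2.731, 1.552, -0.001]
contact_force: [-0.4, -0.3, 0.4]
opening: 0.0382
grip_force: 0.0
shift [ 0.0596  0.0021 -0.0027] turn [-0.0001  0.0006 -0.0135] psi 59.2 q6 0.445 t 2.25
[282.69502423 127.61536517] [382.84132677 240.126901  ]
```

View pics/w1.png

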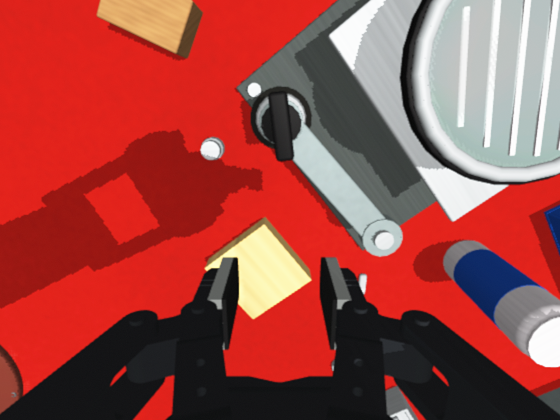

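The wrist view shows the bar of the knob from about (277,93) to (286,159) and the pivot cap at (384,240), which agrees with its predicted position. I'll segment the bar's top face.

```bash
python3 - <<'E'
from h import *
im=cv2.imread('pics/w1.png'); cv2.imwrite('pics/w1c.png',cv2.resize(im[75:175,235:335],None,fx=6,fy=6,interpolation=cv2.INTER_CUBIC))
E
```

```text
(no output)
```

View pics/w1c.png

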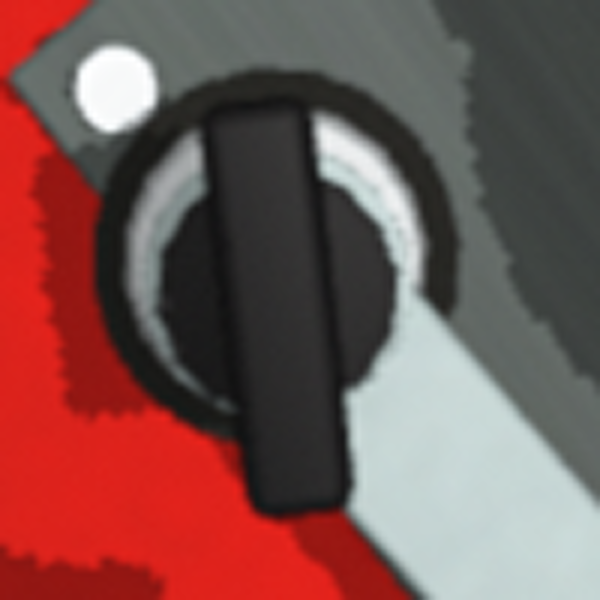

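The crop gives the bar's top face with its centre at (280,308) and its ends at (258,105) and (302,510).

```bash
python3 - <<'E'
from h import *
d=cam('wrist')
f=lambda u,v,z:plane(d,235+u/6,75+v/6,z)
for z in(.151,):
    c=f(280,308,z);a=f(258,105,z);b=f(302,510,z);print(c,(a+b)/2,np.linalg.norm(a-b),np.linalg.norm(f(207,308,z)-f(308,300,z)))
    psi=np.degrees(np.arctan2(*(a-b)[1::-1]));print("bar deg",psi)
p=plane(d,384,239.5,.095);print("pivot",p,"r",np.linalg.norm((c-p)[:2]),"ang",np.degrees(np.arctan2(*(c-p)[1::-1])))
print(proj(d,(*c[:2],.116)))
go((c[0],c[1],.2),psi)
E
```

```text
[0.61971367 0.06976157 0.151     ] [0.61944287 0.06914571 0.151     ] 0.04799231088407111 0.012216615421265113
bar deg 65.71030584843336
pivot [ 0.64912202 -0.07976537  0.095     ] r 0.15239146084955982 ang 101.12668614925555
[281.35208421 122.92038431]
shift [0.0597 0.0019 0.0575] turn [ 1.000e-04  3.000e-04 -1.141e-01] psi 59.2 q6 0.445 t 2.35
```

Radius of 152 mm against the given 150, and bar length of 48 against 50, so both measurements hold up. Moving over the bar now and then down.

```bash

python3 -m jog '[[[0.03,0.001,0.03],[0,0,-0.06]],[[0.0595,0.0015,0.058],[0,0,-0.114]],[[0.0595,0.0015,0.058],[0,0,-0.114]],[[0.0595,0.0015,0.058],[0,0,-0.114]]]' >/dev/null
python3 -c "
from h import *
go((.6193,.0693,.124),65.7)"
```

```text
shift [-0.0007  0.0009  0.0748] turn [-0.0014  0.0012  0.0009] psi 65.8 q6 0.417 t 2.75
```

```bash

python3 -m jog '[[[-0.001,0.001,0.025],[0,0,0]],[[-0.001,0.001,0.05],[0,0,0]],[[-0.001,0.001,0.075],[0,0,0]],[[-0.001,0.001,0.075],[0,0,0]],[[-0.001,0.001,0.075],[0,0,0]]]'
python3 -m jog '[[[0,0,0],[0,0,0]],[[0,0,0],[0,0,0]],[[0,0,0],[0,0,0]],[[0,0,0],[0,0,0]],[[0,0,0],[0,0,0]]]' 0 30
python3 -c "
from h import *
o=ctrl.get_obs();print(o['wrist_torque'])
go((.6193,.0693,.124),65.7)
# rigid rotation about pivot in tool frame
M=R.from_rotvec(o['tool_rot']).as_matrix(); P=np.array([.649,-.0795,o['tool_pos'][2]])
r=o['tool_pos']-P; print('r',np.linalg.norm(r))
for s in (1,.985):
  for k in range(1,6):
    Q=R.from_rotvec([0,0,np.radians(4*k)]).as_matrix(); print((M.T@(Q@r-r)).round(4),-np.radians(4*k).round(4))
"
```

```text
t: 3.25
tool_pos: [0.6205, 0.0689, 0.1262]
tool_rot: [2.638, 1.704, 0.002]
contact_force: [-0.4, 0.6, 1.1]
opening: 0.0382
grip_force: 0.0
t: 3.75
tool_pos: [0.6214, 0.0703, 0.1274]
tool_rot: [2.636, 1.706, 0.005]
contact_force: [-0.9, 1.4, 6.7]
opening: 0.0133
grip_force: 34.8
[ 0.19224544  0.33247804 -0.07568224]
shift [-0.0018 -0.0015  0.0034] turn [ 0.0032 -0.0019  0.0022] psi 65.8 q6 0.415 t 3.75
r 0.1523588217448806
[-0.0063 -0.0085 -0.    ] -0.0698
[-0.0133 -0.0166 -0.0001] -0.1396
[-0.0207 -0.0242 -0.0001] -0.2094
[-0.0287 -0.0312 -0.0002] -0.2793
[-0.0372 -0.0377 -0.0002] -0.3491
[-0.0063 -0.0085 -0.    ] -0.0698
[-0.0133 -0.0166 -0.0001] -0.1396
[-0.0207 -0.0242 -0.0001] -0.2094
[-0.0287 -0.0312 -0.0002] -0.2793
[-0.0372 -0.0377 -0.0002] -0.3491
```

Gripped with the opening at 13 mm, which fits a 14 mm bar. I'll ease off the vertical preload while swinging.

```bash

python3 -m jog '[[[0,0,-0.003],[0,0,0]],[[-0.0063,-0.0085,-0.003],[0,0,-0.07]],[[-0.0133,-0.0166,-0.003],[0,0,-0.14]],[[-0.0207,-0.0242,-0.003],[0,0,-0.21]],[[-0.0287,-0.0312,-0.003],[0,0,-0.28]]]'
python3 -m jog '[[[-0.0063,-0.0085,0],[0,0,-0.07]],[[-0.0133,-0.0166,0],[0,0,-0.14]],[[-0.0207,-0.0242,0],[0,0,-0.209]],[[-0.0287,-0.0312,0],[0,0,-0.279]],[[-0.0372,-0.0377,0],[0,0,-0.349]]]'
python3 -c "
from h import *
o=ctrl.get_obs();print(o['wrist_torque']);go((.649,-.0795,.124),65.7)
p=o['tool_pos']-[.649,-.0795,0];print(np.hypot(*p[:2]),np.degrees(np.arctan2(p[1],p[0])))"
```

```text
t: 4.25
tool_pos: [0.5801, 0.0565, 0.1276]
tool_rot: [2.369, 2.061, 0.002]
contact_force: [2.1, -0.1, -2.6]
opening: 0.013
grip_force: 33.5
t: 4.75
tool_pos: [0.5379, 0.0245, 0.1276]
tool_rot: [1.974, 2.44, 0.002]
contact_force: [4.4, -1.7, -3.8]
opening: 0.0133
grip_force: 33.2
[-0.14445307 -0.87059575  0.09875109]
shift [-0.1249  0.0869  0.0041] turn [3.400e-03 6.000e-04 6.344e-01] psi 102.0 q6 -0.302 t 4.75
0.1522322789497968 136.88290544469345
```

```bash

for i in 1 2; do python3 -m jog '[[[-0.0063,-0.0085,0],[0,0,-0.07]],[[-0.0133,-0.0166,0],[0,0,-0.14]],[[-0.0207,-0.0242,0],[0,0,-0.209]],[[-0.0287,-0.0312,0],[0,0,-0.279]],[[-0.0372,-0.0377,0],[0,0,-0.349]]]'; done
python3 -c "
from h import *
o=ctrl.get_obs();print(o['wrist_torque']);go((.649,-.0795,.124),65.7)
p=o['tool_pos']-[.649,-.0795,0];print(np.hypot(*p[:2]),np.degrees(np.arctan2(p[1],p[0])))"
```

```text
t: 5.25
tool_pos: [0.5094, -0.0197, 0.1277]
tool_rot: [1.52, 2.744, 0.003]
contact_force: [7.2, -1.0, -6.7]
opening: 0.0132
grip_force: 32.9
t: 5.75
tool_pos: [0.4978, -0.0707, 0.1277]
tool_rot: [1.02, 2.964, 0.004]
contact_force: [10.5, 1.5, -7.8]
opening: 0.013
grip_force: 32.7
[ 0.40634629 -1.97007339  0.03938309]
shift [-0.1245  0.0861  0.0048] turn [0.0079 0.0015 1.3319] psi 142.0 q6 -1.199 t 5.75
0.15143995515049039 176.68228954541058
```

```bash

python3 -m jog '[[[-0.0032,0.0025,0.0035],[0,0,0]],[[-0.0047,0.0004,0.0035],[0,0,-0.018]],[[-0.0063,-0.0018,0.0035],[0,0,-0.035]],[[-0.0063,-0.0018,0.0035],[0,0,-0.035]]]'
python3 -m jog '[[[-0.0016,-0.0021,0],[0,0,-0.018]],[[-0.0032,-0.0042,0],[0,0,-0.035]],[[-0.0032,-0.0042,0],[0,0,-0.035]]]'
python3 -c "
from h import *
o=ctrl.get_obs();print(o['wrist_torque']);go((.649,-.0795,.124),65.7)
p=o['tool_pos']-[.649,-.0795,0];print(np.hypot(*p[:2]),np.degrees(np.arctan2(p[1],p[0])))"
```

```text
t: 6.15
tool_pos: [0.4995, -0.0767, 0.1272]
tool_rot: [-0.974, -2.986, 0.003]
contact_force: [-8.2, 1.0, 14.1]
opening: 0.0135
grip_force: 35.9
t: 6.45
tool_pos: [0.4996, -0.0792, 0.1272]
tool_rot: [-0.922, -3.001, -0.008]
contact_force: [-8.2, 10.6, 15.5]
opening: 0.0137
grip_force: 36.2
[ 1.85745552  1.44117795 -0.05444766]
shift [-0.1238  0.0836  0.0031] turn [ 6.0000e-04 -5.9000e-03  1.3989e+00] psi 145.9 q6 -1.283 t 6.45
0.14938815872896 179.86581137826522
```

The arm is at its stop: 10 N in y, at a position over the block's centre. I'll relax the side loads and start screwing.

```bash
cat > f.py <<'E'
from h import *
o=ctrl.get_obs();print("T",o['wrist_torque'].round(3),"F",o['contact_force'].round(1),"p",o['tool_pos'].round(4),"grip",round(o['grip_force'],1));go((.4996,-.0785,.127),146)
E
python3 -m jog '[[[0.002,0,-0.0025],[0,0,0]],[[0.002,0,-0.0025],[0,0,0]],[[0.002,0,-0.0025],[0,0,0]]]' >/dev/null; python3 f.py
python3 -m jog '[[[0,0,0.0002],[0,0,0.1]],[[0,0,0.0003],[0,0,0.2]],[[0,0,0.0005],[0,0,0.3]],[[0,0,0.0005],[0,0,0.3]]]'>/dev/null; python3 f.py
python3 -m jog '[[[0,0,0.0002],[0,0,0.1]],[[0,0,0.0003],[0,0,0.2]],[[0,0,0.0005],[0,0,0.3]],[[0,0,0.0005],[0,0,0.3]]]'>/dev/null; python3 f.py
```

```text
T [ 0.943 -0.443 -0.012] F [0.7 5.7 1.4] p [ 0.4988 -0.0787  0.1275] grip 34.1
shift [-0.0005  0.0006  0.0005] turn [ 0.0038  0.001  -0.0025] psi 145.9 q6 -1.282 t 6.75
T [ 0.891 -0.373 -0.034] F [1.4 4.7 1.3] p [ 0.4988 -0.0788  0.127 ] grip 34.2
shift [-0.0002  0.0008 -0.    ] turn [ 3.600e-03  3.000e-04 -3.041e-01] psi 128.6 q6 -0.98 t 7.15
T [ 0.778 -0.231 -0.099] F [1.8 5.4 1.7] p [ 0.4987 -0.0789  0.1265] grip 34.2
shift [ 0.0001  0.001  -0.0005] turn [ 3.30e-03 -3.00e-04 -6.04e-01] psi 111.4 q6 -0.68 t 7.55
```

```bash
sed -i '$s/^/print("e6",o["effort"][5].round(4));/' f.py; python3 f.py
for i in 1 2 ; do python3 -m jog '[[[0,0,0.0002],[0,0,0.1]]]'>/dev/null; python3 f.py|grep -E "e6|T"; python3 -m jog '[[[0,0,0],[0,0,0]]]'>/dev/null; python3 f.py|grep -E "e6|T" ; done
```

```text
Traceback (most recent call last):
  File "f.py", line 2, in <module>
    print("e6",o["effort"][5].round(4));o=ctrl.get_obs();print("T",o['wrist_torque'].round(3),"F",o['contact_force'].round(1),"p",o['tool_pos'].round(4),"grip",round(o['grip_force'],1));go((.4996,-.0785,.127),146)
               ^
NameError: name 'o' is not defined. Did you mean: 'go'?
Traceback (most recent call last):
  File "f.py", line 2, in <module>
    print("e6",o["effort"][5].round(4));o=ctrl.get_obs();print("T",o['wrist_torque'].round(3),"F",o['contact_force'].round(1),"p",o['tool_pos'].round(4),"grip",round(o['grip_force'],1));go((.4996,-.0785,.127),146)
               ^
NameError: name 'o' is not defined. Did you mean: 'go'?
Traceback (most recent call last):
  File "f.py", line 2, in <module>
    print("e6",o["effort"][5].round(4));o=ctrl.get_obs();print("T",o['wrist_torque'].round(3),"F",o['contact_force'].round(1),"p",o['tool_pos'].round(4),"grip",round(o['grip_force'],1));go((.4996,-.0785,.127),146)
               ^
NameError: name 'o' is not defined. Did you mean: 'go'?
Traceback (most recent call last):
  File "f.py", line 2, in <module>
    print("e6",o["effort"][5].round(4));o=ctrl.get_obs();print("T",o['wrist_torque'].round(3),"F",o['contact_force'].round(1),"p",o['tool_pos'].round(4),"grip",round(o['grip_force'],1));go((.4996,-.0785,.127),146)
               ^
NameError: name 'o' is not defined. Did you mean: 'go'?
Traceback (most recent call last):
  File "f.py", line 2, in <module>
    print("e6",o["effort"][5].round(4));o=ctrl.get_obs();print("T",o['wrist_torque'].round(3),"F",o['contact_force'].round(1),"p",o['tool_pos'].round(4),"grip",round(o['grip_force'],1));go((.4996,-.0785,.127),146)
               ^
NameError: name 'o' is not defined. Did you mean: 'go'?
```

```bash
cat > f.py <<'E'
from h import *
o=ctrl.get_obs();M=R.from_rotvec(o['tool_rot']).as_matrix();print("e6",o["effort"][5].round(3),"T",o['wrist_torque'].round(3),"F",o['contact_force'].round(1),"p",o['tool_pos'].round(4),"psi",np.degrees(np.arctan2(M[1,0],M[0,0])).round(1),"q6",o["q"][5].round(3),"t",round(o["t"],2))
E
python3 f.py
for i in 1 2 ; do python3 -m jog '[[[0,0,0.0002],[0,0,0.1]]]'>/dev/null; python3 f.py; python3 -m jog '[[[0,0,0],[0,0,0]]]'>/dev/null; python3 f.py ; done
```

```text
e6 0.281 T [ 0.779 -0.127 -0.04 ] F [0.5 5.3 3. ] p [ 0.4987 -0.079   0.1262] psi 99.9 q6 -0.48 t 7.95
e6 -1.12 T [ 0.792 -0.061  0.002] F [0.2 5.3 2.2] p [ 0.4986 -0.0789  0.126 ] psi 94.2 q6 -0.379 t 8.05
e6 0.281 T [ 0.807 -0.044 -0.009] F [0.1 3.9 3. ] p [ 0.4986 -0.079   0.126 ] psi 94.2 q6 -0.38 t 8.15
e6 -1.12 T [ 0.769 -0.013 -0.02 ] F [-0.1  5.   3.3] p [ 0.4986 -0.079   0.1258] psi 88.4 q6 -0.279 t 8.25
e6 0.281 T [ 0.729 -0.009 -0.025] F [-0.3  3.9  2.7] p [ 0.4986 -0.079   0.1258] psi 88.5 q6 -0.28 t 8.35
```

```bash

for i in 1 2 3; do python3 -m jog '[[[0,0,0.0002],[0,0,0.15]],[[0,0,0.0002],[0,0,0.15]]]'>/dev/null; python3 f.py; python3 -m jog '[[[0,0,0],[0,0,0]]]'>/dev/null; python3 f.py ; done
```

```text
e6 0.459 T [ 0.698  0.024 -0.031] F [2.  4.8 2.8] p [ 0.4985 -0.079   0.1256] psi 79.8 q6 -0.129 t 8.55
e6 -0.039 T [ 0.744  0.017 -0.086] F [-0.3  4.5  3. ] p [ 0.4985 -0.079   0.1256] psi 80.0 q6 -0.132 t 8.65
e6 0.459 T [ 0.805  0.015 -0.028] F [1.1 4.7 3. ] p [ 0.4985 -0.079   0.1253] psi 71.2 q6 0.021 t 8.85
e6 -0.038 T [ 0.766 -0.025 -0.009] F [1.2 4.9 2.7] p [ 0.4985 -0.0789  0.1253] psi 71.4 q6 0.018 t 8.95
e6 0.46 T [ 0.764  0.087 -0.032] F [0.  4.4 2.7] p [ 0.4984 -0.0789  0.1251] psi 62.6 q6 0.171 t 9.15
e6 -0.038 T [ 0.749  0.117 -0.101] F [0.3 5.4 2.5] p [ 0.4984 -0.0789  0.1251] psi 62.8 q6 0.168 t 9.25
```

```bash
cat > m.py <<'E'
from station import ctrl
o=ctrl.get_obs();print(o["effort"][5].round(4),o['wrist_torque'][2].round(3),o['contact_force'].round(1),o["q"][5].round(3),round(o["t"],2))
E
for i in 1 2 3; do python3 -m jog '[[[0,0,0.0002],[0,0,0.15]],[[0,0,0.0002],[0,0,0.15]]]'>/dev/null; python3 m.py; for j in 1 2; do python3 -m jog '[[[0,0,0],[0,0,0]]]'>/dev/null; python3 m.py ; done; done
```

```text
0.4597 -0.095 [0.3 5.1 2.9] 0.321 9.45
-0.0378 -0.032 [-0.5  4.2  3. ] 0.318 9.55
-0.058 -0.092 [-0.5  4.7  2.6] 0.318 9.65
0.46 -0.082 [-0.1  4.9  2.1] 0.471 9.85
-0.0376 -0.086 [0.1 5.4 3. ] 0.468 9.95
-0.0577 -0.117 [-0.9  5.5  2.9] 0.468 10.05
0.4602 -0.057 [-0.7  5.2  2.7] 0.621 10.25
-0.0374 -0.072 [-0.1  4.2  3.5] 0.618 10.35
-0.0576 -0.068 [-0.2  4.6  3.1] 0.618 10.45
```

```bash

for i in 1 2 3; do python3 -m jog '[[[0,0,0.0002],[0,0,0.15]],[[0,0,0.0002],[0,0,0.15]]]'>/dev/null; python3 m.py; for j in 1 2; do python3 -m jog '[[[0,0,0],[0,0,0]]]'>/dev/null; python3 m.py ; done; done
```

```text
0.4604 -0.084 [0.5 5.3 2.9] 0.771 10.65
-0.0372 -0.01 [-0.3  5.   3.2] 0.768 10.75
-0.0573 -0.083 [0.1 4.7 3.4] 0.768 10.85
0.4607 -0.084 [-0.1  5.   3.1] 0.921 11.05
-0.037 -0.026 [0.1 5.  2.6] 0.918 11.15
-0.0572 0.002 [0.7 6.1 2.4] 0.918 11.25
0.4609 -0.052 [0.7 5.2 2.6] 1.071 11.45
-0.0368 -0.044 [0.8 5.5 1.7] 1.068 11.55
-0.0569 -0.009 [0.4 5.8 2.7] 1.068 11.65
```

```bash

for i in 1 2 3; do python3 -m jog '[[[0,0,0.0002],[0,0,0.15]],[[0,0,0.0002],[0,0,0.15]]]'>/dev/null; python3 m.py; for j in 1 2; do python3 -m jog '[[[0,0,0],[0,0,0]]]'>/dev/null; python3 m.py ; done; done; python3 f.py
python3 -c "
from h import *
for n in('top','wrist'): cv2.imwrite('pics/%s2.png'%n,cam(n)['image'])"
```

```text
0.4611 -0.051 [1.2 5.9 2.2] 1.221 11.85
-0.0366 -0.025 [0.  4.8 2.8] 1.218 11.95
-0.0567 -0.071 [0.1 5.4 1.3] 1.218 12.05
0.4613 -0.059 [1.  5.7 1.7] 1.371 12.25
-0.0364 -0.062 [1.6 5.8 1.9] 1.368 12.35
-0.0565 -0.066 [0.5 6.1 2.3] 1.368 12.45
0.4615 -0.059 [1.2 5.3 2.9] 1.521 12.65
-0.0362 -0.056 [1.1 6.2 1.7] 1.518 12.75
-0.0563 -0.018 [0.3 5.3 2. ] 1.518 12.85
e6 -0.056 T [ 1.151  0.106 -0.018] F [0.3 5.3 2. ] p [ 0.4982 -0.0785  0.123 ] psi -14.6 q6 1.518 t 12.85
```

View pics/wrist2.png

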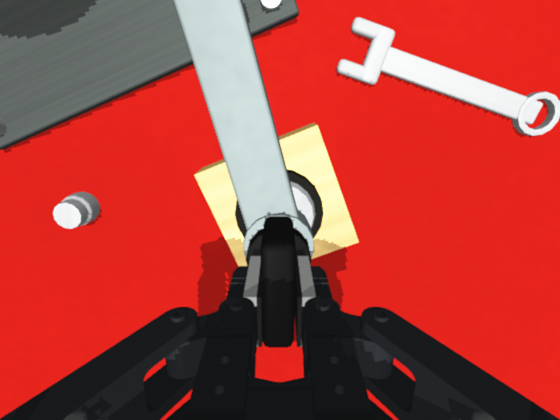

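The wrist view shows the bar firmly between the pads at about (278,280). The foot is over the block and the arm lies across it, and the knob has followed the turn. I'll continue.

```bash

for i in 1 2 3; do python3 -m jog '[[[0,0,0.0002],[0,0,0.15]],[[0,0,0.0002],[0,0,0.15]]]'>/dev/null; python3 m.py; for j in 1 2; do python3 -m jog '[[[0,0,0],[0,0,0]]]'>/dev/null; python3 m.py ; done; done
```

```text
0.4618 -0.045 [2.1 5.7 2.3] 1.671 13.15
-0.0359 -0.005 [0.1 5.  2. ] 1.668 13.25
-0.0561 -0.057 [0.1 6.2 2.5] 1.668 13.35
0.462 -0.019 [1.1 6.1 1.7] 1.821 13.55
-0.0357 -0.044 [0.9 4.9 1.5] 1.818 13.65
-0.0559 -0.061 [1.3 6.4 1.7] 1.818 13.75
0.4622 -0.105 [1.6 6.5 1.8] 1.971 13.95
-0.0355 -0.045 [1.  5.5 1.9] 1.968 14.05
-0.0556 -0.092 [1.1 4.8 1.8] 1.968 14.15
```

```bash

for i in 1 2 3; do python3 -m jog '[[[0,0,0.0002],[0,0,0.15]],[[0,0,0.0002],[0,0,0.15]]]'>/dev/null; python3 m.py; for j in 1 2; do python3 -m jog '[[[0,0,0],[0,0,0]]]'>/dev/null; python3 m.py ; done; done
```

```text
0.4624 -0.05 [1.9 5.6 2. ] 2.121 14.35
-0.0352 -0.036 [1.  5.2 1.7] 2.118 14.45
-0.0553 -0.038 [1.1 5.8 0.7] 2.118 14.55
0.4627 -0.031 [1.3 4.9 1.5] 2.271 14.75
-0.035 -0.046 [1.4 6.1 0.6] 2.268 14.85
-0.0551 -0.078 [1.6 5.8 1.2] 2.268 14.95
0.459 -0.088 [1.4 6.5 0.8] 2.421 15.15
-0.0377 -0.062 [1.1 5.5 1. ] 2.418 15.25
-0.058 -0.106 [0.4 5.6 1. ] 2.418 15.35
```

The noiseless joint-6 effort broke its trend on the last step (0.4627 → 0.459, and −0.0350 → −0.0377), which suggests contact is just starting. I'll take a smaller step and average.

```bash

python3 -m jog '[[[0,0,0.0002],[0,0,0.15]],[[0,0,0.0002],[0,0,0.15]]]'>/dev/null; python3 m.py; for j in 1 2 3 4 5 6; do python3 -m jog '[[[0,0,0],[0,0,0]]]'>/dev/null; python3 m.py ; done
```

```text
0.4394 -0.108 [1.5 6.1 1.1] 2.571 15.55
-0.055 -0.085 [1.1 5.7 0.3] 2.568 15.65
-0.0751 -0.047 [1.8 5.7 0.6] 2.568 15.75
-0.0755 -0.065 [1.8 5.9 0.9] 2.568 15.85
-0.0755 -0.069 [1.4 5.8 1.2] 2.568 15.95
-0.0755 -0.051 [2.5 5.3 0.3] 2.568 16.05
-0.0755 -0.056 [1.6 6.  0.8] 2.568 16.15
```

Contact confirmed: the effort drop of about 0.02 N m corresponds to about 1 N. I'll go on to about 4 N.

```bash

for i in 1 2; do python3 -m jog '[[[0,0,0.0002],[0,0,0.15]],[[0,0,0.0002],[0,0,0.15]]]'>/dev/null; python3 m.py; for j in 1 2 3 4; do python3 -m jog '[[[0,0,0],[0,0,0]]]'>/dev/null; python3 m.py ; done; done; python3 f.py
```

```text
0.4253 -0.065 [1.5 5.4 0.7] 2.721 16.35
-0.0675 -0.046 [2.2 5.6 0.6] 2.718 16.45
-0.0875 -0.038 [1.4 5.6 0.1] 2.718 16.55
-0.0879 -0.065 [1.1 5.8 0.5] 2.718 16.65
-0.0879 -0.088 [1.9 6.  1.4] 2.718 16.75
0.4085 -0.181 [1.6 4.6 1.1] 2.871 16.95
-0.0848 -0.058 [2.3 5.5 0.2] 2.868 17.05
-0.1045 -0.097 [1.9 6.3 0.1] 2.868 17.15
-0.1049 -0.191 [2.4 5.  0.3] 2.868 17.25
-0.1049 -0.054 [ 0.9  5.6 -0.2] 2.868 17.35
e6 -0.105 T [ 1.128 -0.269 -0.054] F [ 0.9  5.6 -0.2] p [ 0.4985 -0.0784  0.1209] psi -91.9 q6 2.868 t 17.35
```

```bash

python3 -m jog '[[[0,0,0.0001],[0,0,0.1]],[[0,0,0.0001],[0,0,0.1]]]'>/dev/null; for j in 1 2 3 4; do python3 -m jog '[[[0,0,0],[0,0,0]]]'>/dev/null; python3 m.py ; done
python3 -m jog '[[[-0.0012,0,0],[0,0,0]],[[-0.0012,0,0],[0,0,0]]]' >/dev/null; python3 f.py
```

```text
-0.0982 -0.081 [ 1.6  5.3 -0. ] 2.968 17.65
-0.1111 -0.119 [ 2.1  6.  -0.1] 2.968 17.75
-0.1113 -0.108 [ 2.4  5.1 -0. ] 2.968 17.85
-0.1112 -0.05 [2.4 5.2 0.3] 2.968 17.95
e6 -0.074 T [ 0.93  -0.355 -0.068] F [1.7 4.  0.7] p [ 0.4985 -0.0783  0.1208] psi -97.7 q6 2.971 t 18.15
```

```bash

python3 -m jog '[[[0,0,0],[0,0,0]],[[0,0,0],[0,0,0]],[[0,0,0],[0,0,0]],[[0,0,0],[0,0,0]],[[0,0,0],[0,0,0]]]' 0.5; python3 f.py
python3 -c "
from h import *
d=cam('top'); cv2.imwrite('pics/t3.png',d['image'])"
```

```text
t: 18.65
tool_pos: [0.498, -0.079, 0.1204]
tool_rot: [2.068, -2.364, 0.0]
contact_force: [0.4, 0.1, 0.1]
opening: 0.0427
grip_force: 0.0
e6 -0.0 T [-0.022  0.048  0.045] F [0.4 0.1 0.1] p [ 0.498  -0.079   0.1204] psi -97.6 q6 2.97 t 18.65
```

```bash

python3 -m jog '[[[0,0,-0.03],[0,0,0]],[[0,0,-0.07],[0,0,0]],[[0,0,-0.11],[0,0,0]],[[0,0,-0.13],[0,0,0]]]' >/dev/null
python3 -m jog '[[[0.05,0,0],[0,0,0]],[[0.1,0,0],[0,0,0]],[[0.15,0,0],[0,0,0]],[[0.15,0,0],[0,0,0]]]'
python3 -c "
from h import *
d=cam('scene'); a=d['image'][130:280,200:400]; e=cam('top')['image'][150:300,220:420]
cv2.imwrite('pics/end.png',cv2.resize(np.hstack([a,e]),None,fx=2,fy=2,interpolation=cv2.INTER_CUBIC))"
```

```text
t: 19.5
tool_pos: [0.4769, -0.2322, 0.2504]
tool_rot: [2.06, -2.37, 0.002]
contact_force: [0.0, -0.8, -0.7]
opening: 0.0428
grip_force: 0.0
```

View pics/end.png

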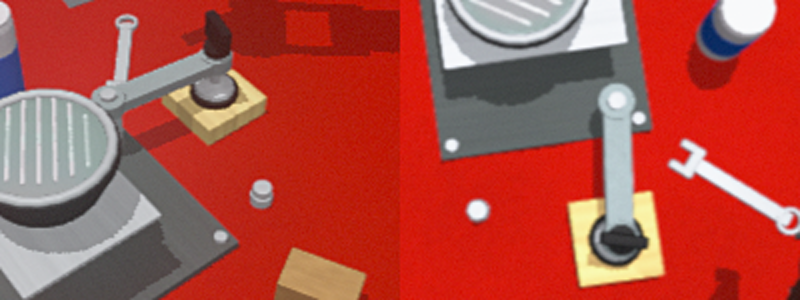

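Both views show the arm out with the foot centred on the block at (215,90) and (615,240), and the robot is clear of it. The lamp, wrench, socket and carton haven't moved, and neither has the spray can. Handing in.

```bash
python3 -c "
from station import job
print(job.finish_job())"
```

```text
the job is handed in; nothing more can be done
None
```

The arm is swung out to its stop, and the foot is screwed down onto the block with an estimated 3–5 N, inferred from joint effort and knob turn rather than measured; the knob is released and the job is handed in, but no verdict came back.

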